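# Snap the red cap onto the sauce pump's filler spout

### The job

Close the filler of the hot-chocolate sauce pump: pick up the red snap cap by its knob, set it upright over the brass spout and lower it gently until you feel it rest on the spout's spring balls; pause there a moment, then press it straight down until it clicks past them, and keep pressing until it sits flush on the black seat ring. Finish while still holding the knob and pressing the cap down firmly; do not let go. Leave the milk jug, mug, shot glass and star-shaped sweet where they are.

Things in the scene. Friction and masses are not known exactly. Their poses are not given: they have to be found in the camera images.
- cap: Red plastic snap cap, about 60 g, loose, standing mouth down. Origin: centre of its underside; z up its axis. Round skirt 44 mm across, 32 mm tall, flat on top; on it a round knob 24 mm across, 28 mm tall with black grip rings (60 mm in all). Fingertips may rest on the skirt's flat top.
- cap_knob (a point): Point on the cap's axis, 50 mm above its underside, in the middle of the knob: the place to hold.
- cap_mouth (a point): Centre of the cap's underside, its mouth. An inward lip 4 mm tall leaves a round hole 24 mm wide in the mouth; above the lip the bore is 36 mm wide, ending 28 mm above the mouth.
- pump: Sauce pump unit, fixed: low steel housing 100 mm (x) by 130 mm (y), 52 mm tall, black front panel on its -x side. Origin: centre of its underside. On its top, on the z axis through the origin, stand a flange 64 mm across, the black seat ring and the upright brass filler spout, 20 mm across, 26 mm tall above the seat ring, with a tapered nose 8 mm across at its tip.
- seat_ring: Black rubber ring round the spout's foot, 48 mm across, 4 mm thick, fixed, origin at the centre of its underside; its top, the cap's hard stop, is 60 mm above the worktop.
- seat (a point): Centre of the seat ring's top on the spout's axis, z up; the cap's mouth centre comes here. Four sprung steel balls stand 4 mm out of the spout, centres 10 mm above this. A cap's underside is about 15 mm above this when it meets them; the push grows to 7 to 12 N, then drops (the click) at about 9 mm; from 7 mm the balls draw the cap down until it meets the hard stop.
- milk_jug: Bystander: steel milk jug, 87 x 126 x 105 mm tall, origin at the centre of its underside. Leave alone.
- mug: Bystander: white mug, 86 x 120 x 101 mm tall, origin at the centre of its underside. Leave alone.
- shot_glass: Bystander: clear shot glass, 49 mm across, 62 mm tall, origin at the centre of its underside. Leave alone.
- star_sweet: Bystander: yellow star-shaped sweet in foil, 51 x 48 x 20 mm tall, origin at the centre of its underside. Leave alone.
Mind the look-alikes: they are no part of the job. What is shaped like the cap but blue or turquoise is not meant.

How it is judged:
By the outcome, as a careful person would: the job done as asked, in the order asked, and still so for the second after the job is handed in, while the arm keeps its last pose, push and grip.
It also fails if it takes over 51 s, if anything falls off the work surface, if the arm or the gripper's body presses on something with over 40 N, if the wrist force passes 120 N, or if a joint passes its speed limit or range.

### The arm

A 7-joint arm with a two-finger parallel gripper is mounted at the origin on a cart in front of the work surface, level with it; the furniture and walls round the work are solid. World frame = base frame: x ahead of the robot, y to its left, z up, the work surface at z = 0. Lengths are in m, angles in rad, forces in N, time in s.
With the tool pointing down it reaches from about 0.425 to 0.925 m from the base axis. Payload 6.8 kg.
Tool frame: the origin (TCP) lies at the very end of the fingers, on their centre line; the grasp point (between the pads) lies 19 mm behind it; z points along the fingers, y is the line along which they close (so a half turn about z gives the same grasp; the last joint's range is limited). The gripper opens to 85 mm and grips with 20 to 120 N. Pads are 22 mm wide; open, the fingers measure 114 mm over their backs; the gripper's body (76 mm by 85 mm) begins 54 mm behind the grasp point. The pads swing forward as they close: fully open they stand 13 mm farther back than shut.
Start: joints at [-1.393, 0.477, 0.022, 1.555, -0.011, 1.109, -0.083], TCP at [0.19, 0.648, 0.207] pointing down, gripper open.
Joint ranges: [-2.96, 2.96], [-0.34, 2.1], [-1.41, 1.46], [0.24, 2.44], [-1.37, 4.51], [0.17, 1.92], [-2.96, 2.96]. Speed limits (rad/s): [2.39, 2.39, 3.14, 3.14, 3.14, 3.14, 3.14].

### API

Orientations are given as a rotation vector (axis times angle).
In Python, from bench import get_obs, viewer, r gives the robot as it stands. The module is installed in compiled form; this text tells all that it offers.
- The arm moves only by the tool play_rows, never from a script. Its argument "commands" is a list that holds one entry, the list of rows, each a list of 5 numbers: the gripper's target within -1 to 1 (shut at 1, half-way at 0, fully open at -1), then the shift along the tool's x, y, z scaled (see below), then the turn about the tool's z scaled (see below). A call has 1 to 12 rows; each row is the pose to reach, as a shift and turn from the pose commanded when the call began, along the tool's axes at that moment; what a row does not reach only later rows make up. The controller multiplies each number of a shift by 0.2 m and each number of a turn by pi/2 rad. A row lasts 1/12 s, in which the tool goes at most 41.7 mm and 7.16 degrees, less where a joint would pass 70% of its speed; a pose out of reach is approached as far as the arm can. A call with a number of a shift or a turn outside -1 to 1 is refused whole. A call with a gripper value outside its range is refused whole. The fingers move at their own pace and stop on an object; "grip_force" is the grip in N (left out, the last holds). Time passes only in rows, so rows that repeat a pose let the fingers close. It gives the time, the measured TCP pose, the force, the opening and the grip force at its end, in the units of the state.
- get_obs(): the state, without advancing time (a new reading comes with each control period).
- viewer.grab_frame(name): name is "scene" or "top"; returns a dict with "pixels" (480x640x3 uint8, red, green, blue), "fovy" (degrees; the focal length in pixels is half the picture's height over the tangent of half this angle, whatever the lens; pixels are square), "cx", "cy" (the principal point, pixels), "world_to_cam" (4x4, takes a point from world to camera coordinates). Camera axes: x right, y up, looking along -z (the intrinsics and any distortion apply to the point x, -y, -z); pixel columns grow to the right and rows downward; lengths in m; the calibration is good to about 2 mm. A picture is of the moment at which its call begins. There is no depth.
- r.hand_in(): hands the job in; it is judged then, once.
Trained networks look in a picture, given as the dict that the camera call returned (one of the last four; its "shot" number tells which), for a name from the list of things; names that differ only in an ending like _2 or _b are one class to them, and where a whole thing is asked for, a point or a joint stands for the part that bears it (a point fixed in the world has none). Each returns a list of dicts, best first, with "score" (0 to 1); they miss things now and then, are a little off and sometimes report something else, mostly with a low value. They report only what shows in the picture. A call takes as long as a camera call. They do not tell look-alikes from the thing itself.
- viewer.trace(picture, thing): "pixels" (480x640 bool, what is visible of it) and "rect" ([left, top, right, bottom] in pixels, round what is visible of it).
The state is a dict: "clock": time; "joints": joint angles; "qvel": joint speeds; "tau": joint torques, N m; "tcp_pos": TCP position; "orientation": TCP orientation; "contact_force": force on the tool from outside, world axes, zero at the start; "moment": the same for the moment, N m; "grip_width": finger opening in m; "gripper_force": force on a finger pad.
Only numpy, scipy, OpenCV 4.12 (cv2) and the standard library are available. Lean on these libraries where they do the work, as an engineer would, in place of code of your own. Each camera call takes 0.05 s, during which the arm holds its last target. There are 200 camera calls.

## Working session

There is one attempt and no reset: what is moved stays moved. The work goes in short steps, Python scripts to look and compute and a tool call to move; the robot and the scene stay as the last step left them, time stands still between calls to the robot, and variables do not carry over. Pictures are saved under pics/ and viewed, at most 10 in all, crops included, and the job is handed in when it is done.

Besides the shell and the picture viewer there is one more tool, called in YAML: its name, and indented under it one key for each argument. play_rows: Moves the arm, as the interface text tells. Shifts and turns lie within -1 to 1; 1 stands for 0.2 m of shift or pi/2 rad of turn. Its arguments: {"type":"object","properties":{"commands":{"type":"array","items":{"type":"array","items":{"type":"array","items":{"type":"number","minimum":-1,"maximum":1}}}},"grip_force":{"type":"number"}},"required":["commands"]}

```bash
mkdir -p pics; cat > h.py <<'E'
import numpy as np, cv2
from bench import get_obs, viewer, r
def ray(f,u,v):
    h=f["pixels"].shape[0]; fl=h/2/np.tan(np.radians(f["fovy"])/2)
    d=np.array([(u-f["cx"])/fl,-(v-f["cy"])/fl,-1.0]); M=np.array(f["world_to_cam"]); R=M[:3,:3]
    return -R.T@M[:3,3], R.T@d
def at_z(f,u,v,z):
    o,d=ray(f,u,v); return o+d*(z-o[2])/d[2]
def proj(f,p):
    h=f["pixels"].shape[0]; fl=h/2/np.tan(np.radians(f["fovy"])/2)
    c=np.array(f["world_to_cam"])@np.r_[p,1]; return f["cx"]+fl*c[0]/-c[2], f["cy"]-fl*c[1]/-c[2]
def save(f,name,crop=None,s=1):
    im=f["pixels"][:,:,::-1]
    if crop: a,b,c,d=crop; im=im[b:d,a:c]
    cv2.imwrite("pics/"+name,cv2.resize(im,None,fx=s,fy=s,interpolation=cv2.INTER_CUBIC))
E
python3 - <<'E'
from h import *
s=get_obs(); print({k:np.round(v,3) for k,v in s.items()})
for n in("scene","top"):
    f=viewer.grab_frame(n); save(f,n+"1.png")
    print(n,[k for k in f if k!="pixels"],f["fovy"],f["cx"],f["cy"],{k:f[k] for k in f if k not in("pixels","fovy","cx","cy","world_to_cam")},np.round(ray(f,320,240),3))
    for t in("cap","pump","seat_ring"):
        print(t,[(round(x["score"],2),x["rect"]) for x in viewer.trace(f,t)])
E
```

```text
{'clock': np.float64(0.0), 'joints': array([-1.393,  0.478,  0.022,  1.556, -0.012,  1.109, -0.083]), 'qvel': array([ 0.   , -0.   , -0.   ,  0.   , -0.   , -0.001,  0.   ]), 'tau': array([ 1.0000e-03, -5.9646e+01,  1.6080e+00, -2.8119e+01,  1.2000e-02,
        9.0000e-03,  0.0000e+00]), 'tcp_pos': array([0.19 , 0.647, 0.206]), 'orientation': array([-4.470e-01, -3.109e+00,  3.000e-03]), 'contact_force': array([ 0.545,  0.889, -0.685]), 'moment': array([-0.016,  0.052, -0.005]), 'gripper_force': np.float64(0.0), 'grip_width': np.float64(0.085)}
scene ['fovy', 'cx', 'cy', 'world_to_cam', 'shot'] 52.270308395962125 322.9222234431702 239.22267995551547 {'shot': 1} [[ 0.019 -0.497  0.881]
 [ 0.51   0.378 -0.773]]
cap [(0.94, [336.5, 351.1, 362.5, 383.4]), (0.85, [302.4, 326.8, 325.0, 356.0]), (0.57, [346.8, 312.9, 367.6, 339.1])]
pump [(0.71, [218.3, 191.2, 285.4, 254.1])]
seat_ring [(0.45, [238.8, 207.1, 259.5, 221.0])]
top ['fovy', 'cx', 'cy', 'world_to_cam', 'shot'] 43.456100026525455 318.85850317728665 230.9573681023947 {'shot': 2} [[ 0.319 -0.094  1.173]
 [ 0.19  -0.002 -0.982]]
cap [(0.96, [373.0, 316.1, 400.1, 336.7]), (0.82, [399.7, 269.5, 423.3, 292.9]), (0.75, [424.0, 310.9, 444.2, 333.9])]
pump [(0.76, [185.6, 214.7, 271.2, 278.4]), (0.49, [215.1, 230.6, 239.3, 254.2])]
seat_ring [(0.92, [215.1, 230.3, 239.6, 257.6])]
```

View pics/scene1.png

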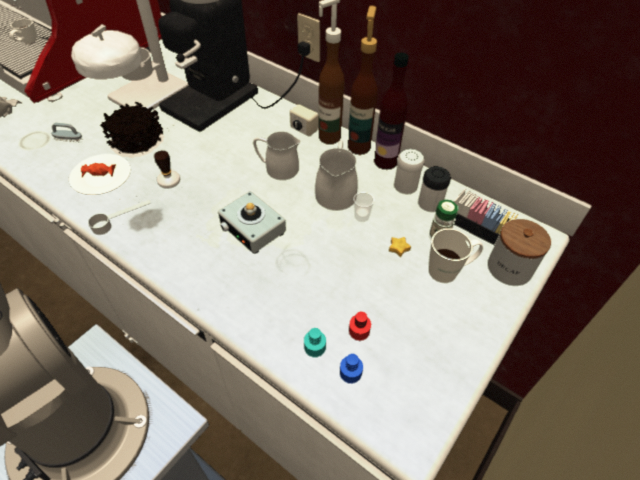

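View pics/top1.png

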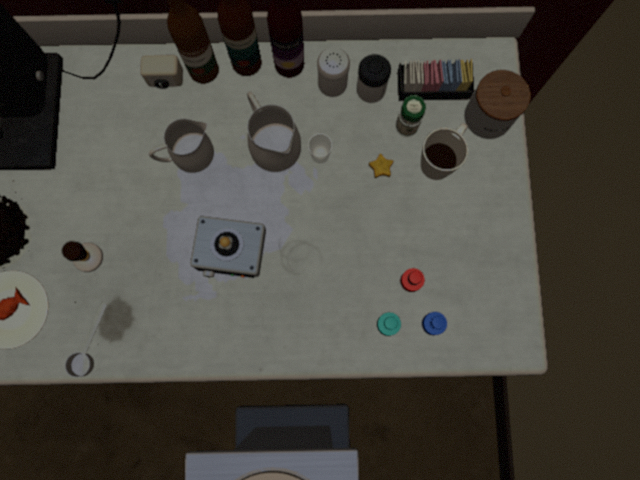

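Red cap candidates: red at scene (360,326) / top (413,280), which fits. Turquoise at (315,342) / (389,323) and blue at (351,367) / (435,323) are look-alikes. The pump is at scene (252,220) / top (228,245). Next is a close crop and the positions.

```bash
cat >> h.py <<'E'
def circ(p,rad,z): 
    a=np.linspace(0,2*np.pi,40); return [np.array([p[0]+rad*np.cos(t),p[1]+rad*np.sin(t),z]) for t in a]
def sil(f,p,rings):
    """centroid of the silhouette of stacked cylinders (r,z0,z1), drawn 16x"""
    m=np.zeros((1600,1600),np.uint8); c0=np.array(proj(f,np.r_[p,rings[0][1]]))
    for rad,z0,z1 in rings:
        q=np.array([proj(f,x) for x in circ(p,rad,z0)+circ(p,rad,z1)])
        q=((q-c0)*16+800).astype(np.int32); cv2.fillConvexPoly(m,cv2.convexHull(q),1)
    v,u=np.nonzero(m); return c0+(np.array([u.mean(),v.mean()])-800)/16
def fit(f,c,rings,p=np.array([.6,0.])):
    for _ in range(6):
        e=np.array(c)-sil(f,p,rings)
        z=.03; w=np.array(proj(f,np.r_[p,z])); p=p+(at_z(f,*(w+e),z)-at_z(f,*w,z))[:2]
    return p
def red(f,z0=0,box=None):
    h=cv2.cvtColor(f["pixels"],cv2.COLOR_RGB2HSV); m=((h[...,0]<8)|(h[...,0]>172))&(h[...,1]>140)&(h[...,2]>70)
    b=np.zeros_like(m); b[box[1]:box[3],box[0]:box[2]]=1; m=(m&b).astype(np.uint8)
    k=cv2.morphologyEx(m,cv2.MORPH_CLOSE,np.ones((7,7)))
    v,u=np.nonzero(k); return np.array([u.mean(),v.mean()]),len(u)
CAP=[(.022,0,.032),(.012,.032,.060)]
E
python3 - <<'E'
from h import *
F={n:viewer.grab_frame(n) for n in("scene","top")}
for n,b in(("scene",(335,300,385,350)),("top",(395,260,432,298))):
    f=F[n]; c,k=red(f,box=b); print(n,"cap",c,k,fit(f,c,CAP))
    for t in("cap","seat_ring","pump"):
        for x in viewer.trace(f,t):
            v,u=np.nonzero(x["pixels"]); c=(u.mean(),v.mean()); R=x["rect"]; m=((R[0]+R[2])/2,(R[1]+R[3])/2)
            print(n,t,round(x["score"],2),np.round(c,1),len(u),np.round(R),"ring",np.round(at_z(f,*c,.058)[:2],4),"capfit",np.round(fit(f,c,CAP),4) if t=="cap" else "", "pumptop",np.round(at_z(f,*c,.05)[:2],4))
f=F["scene"];g=F["top"]
def crop(f,a,b,w,h,s): return cv2.resize(f["pixels"][b:b+h,a:a+w,::-1],(w*s,h*s),interpolation=cv2.INTER_CUBIC)
A=np.vstack([np.hstack([crop(f,215,185,75,70,5),crop(f,300,300,75,70,5)]),np.hstack([crop(g,190,210,75,50,5),crop(g,380,260,75,50,5)])])
cv2.imwrite("pics/crops.png",A); print(A.shape, proj(g,(.19,.648,.2)),proj(g,(0,0,0)))
E
```

```text
scene cap [359.58733624 325.97598253] 458 [ 0.46078385 -0.27329856]
scene cap 0.77 [359.1 326.8] 532 [348. 312. 369. 337.] ring [ 0.4391 -0.2836] capfit [ 0.4587 -0.2736] pumptop [ 0.4432 -0.2815]
scene cap 0.76 [314.1 343.1] 531 [302. 324. 326. 355.] ring [ 0.3596 -0.2368] capfit [ 0.3758 -0.2245] pumptop [ 0.3629 -0.2343]
scene cap 0.68 [350.2 368.8] 604 [336. 352. 361. 384.] ring [ 0.3591 -0.3192] capfit [ 0.3755 -0.3106] pumptop [ 0.3624 -0.3175]
scene seat_ring 0.56 [250.8 215.3] 105 [241. 208. 260. 219.] ring [0.5239 0.0722] capfit  pumptop [0.5288 0.0777]
scene pump 0.79 [251.4 221.9] 2542 [219. 196. 287. 256.] ring [0.51   0.0578] capfit  pumptop [0.5148 0.0632]
top cap [412.41370558 279.40862944] 394 [ 0.46160281 -0.27235647]
top cap 0.82 [388.  323.3] 467 [372. 314. 402. 337.] ring [ 0.3767 -0.2174] capfit [ 0.3787 -0.2218] pumptop [ 0.3771 -0.2183]
top cap 0.75 [433.6 322.9] 478 [423. 310. 444. 333.] ring [ 0.376  -0.3009] capfit [ 0.3781 -0.3083] pumptop [ 0.3764 -0.3024]
top cap 0.68 [411.4 279.6] 461 [400. 268. 423. 292.] ring [ 0.4563 -0.2642] capfit [ 0.4612 -0.2703] pumptop [ 0.4573 -0.2654]
top seat_ring 0.53 [226.8 244.6] 286 [216. 231. 241. 256.] ring [0.529  0.0802] capfit  pumptop [0.5305 0.0814]
top pump 0.79 [227.3 246.5] 3802 [186. 217. 267. 280.] ring [0.5253 0.079 ] capfit  pumptop [0.5268 0.0803]
(600, 750, 3) (np.float64(-159.40034622900316), np.float64(451.2045570321932)) (np.float64(272.33391063499596), np.float64(538.7693710884549))
```

View pics/crops.png

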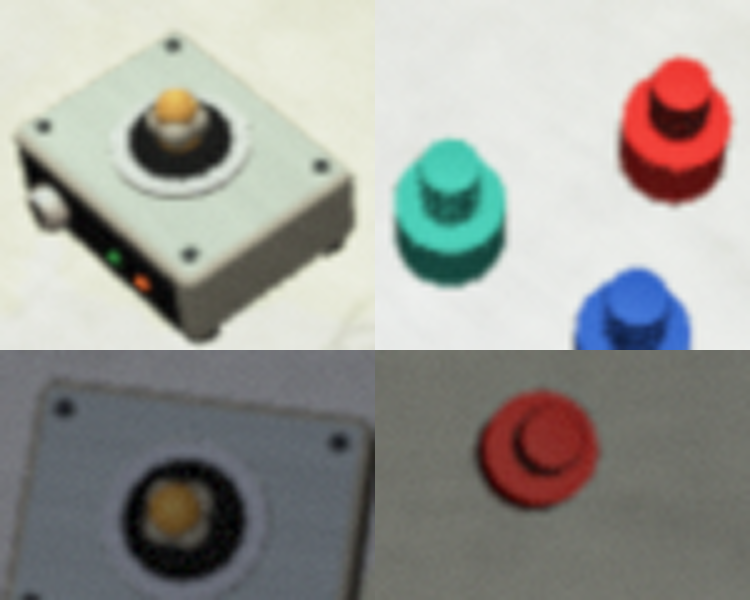

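The crop confirms the red cap (scene (360,326)). The ring and brass spout are at scene (251,212) / top (227,244). Now I fit the ring and spout tip, and the move to the cap.

```bash
cat >> h.py <<'E'
from scipy.spatial.transform import Rotation as Ro
def tool(target,s=None):
    s=s or get_obs(); R=Ro.from_rotvec(s["orientation"]).as_matrix(); return R.T@(np.array(target)-s["tcp_pos"])/.2, R
E
python3 - <<'E'
from h import *
for n,b in(("scene",(236,197,268,228)),("top",(212,229,244,260))):
    f=viewer.grab_frame(n); im=f["pixels"][b[1]:b[3],b[0]:b[2]]; im=cv2.resize(im,None,fx=8,fy=8,interpolation=cv2.INTER_CUBIC)
    g=im.max(2); t=np.percentile(g,50)*.5+np.percentile(g,3)*.5
    m=(g<t).astype(np.uint8); k,l,st,_=cv2.connectedComponentsWithStats(m); i=1+np.argmax(st[1:,4]); m=(l==i).astype(np.uint8)
    c=max(cv2.findContours(m,0,2)[0],key=cv2.contourArea); h=cv2.convexHull(c); e=cv2.fitEllipse(h); c0=np.array(e[0])/8-.44+b[:2]
    hs=cv2.cvtColor(im,cv2.COLOR_RGB2HSV); o=(hs[...,0]>8)&(hs[...,0]<28)&(hs[...,1]>90)&(hs[...,2]>90); v,u=np.nonzero(o); c1=np.array([u.mean(),v.mean()])/8-.44+b[:2]
    print(n,c0,np.array(e[1])/8,at_z(f,*c0,.060),"spout",c1,o.sum()/64,at_z(f,*c1,.080))
    # pump top corners' screws could give yaw; unneeded
print(tool((.461,-.2725,.2)))
E
```

```text
scene [250.58317429 212.4871946 ] [15.76086521 20.59093666] [0.52874287 0.07714836 0.06      ] spout [249.68104222 206.07809861] 47.375 [0.52947371 0.07794392 0.08      ]
top [226.30160194 243.62787491] [23.76752472 24.29167366] [0.53044045 0.08073248 0.06      ] spout [223.96739269 241.17264573] 58.96875 [0.53134502 0.08198034 0.08      ]
(array([-2.59570357, -4.03261693,  0.0322027 ]), array([[-9.59441491e-01,  2.81907832e-01, -1.09312558e-05],
       [ 2.81907831e-01,  9.59441489e-01,  6.65490282e-05],
       [ 2.92485926e-05,  6.07682922e-05, -9.99999998e-01]]))
```

play_rows:
  commands:
    - [[-1, -0.735, -0.55, 0, 0], [-1, -0.735, -0.55, 0, 0], [-1, -0.735, -0.55, 0, 0], [-1, -0.735, -0.55, 0, 0], [-1, -0.735, -0.55, 0, 0]]
  grip_force: 60

```text
clock: 1.32
tcp_pos: [0.3052, 0.4951, 0.2067]
orientation: [0.458, 3.106, -0.003]
contact_force: [-0.1, 0.5, -0.4]
grip_width: 0.0853
gripper_force: 0.0
```

play_rows:
  commands:
    - [[-1, -0.745, -0.405, 0, 0], [-1, -0.745, -0.405, 0, 0], [-1, -0.745, -0.405, 0, 0], [-1, -0.745, -0.405, 0, 0], [-1, -0.745, -0.405, 0, 0]]

```text
clock: 1.73
tcp_pos: [0.4274, 0.373, 0.207]
orientation: [0.465, 3.103, -0.004]
contact_force: [2.2, -0.7, -0.0]
grip_width: 0.0852
gripper_force: 0.0
```

play_rows:
  commands:
    - [[-1, -0.64, -0.75, 0, 0], [-1, -0.64, -0.75, 0, 0], [-1, -0.64, -0.75, 0, 0], [-1, -0.64, -0.75, 0, 0], [-1, -0.64, -0.75, 0, 0]]

```text
clock: 2.15
tcp_pos: [0.5022, 0.1971, 0.2068]
orientation: [0.452, 3.108, -0.001]
contact_force: [0.3, 0.4, -0.5]
grip_width: 0.0855
gripper_force: 0.0
```

play_rows:
  commands:
    - [[-1, -0.28, -0.96, 0, 0], [-1, -0.28, -0.96, 0, 0], [-1, -0.28, -0.96, 0, 0], [-1, -0.28, -0.96, 0, 0], [-1, -0.28, -0.96, 0, 0]]

```text
clock: 2.57
tcp_pos: [0.5002, -0.0023, 0.2069]
orientation: [0.451, 3.108, -0.0]
contact_force: [1.1, 0.1, -0.4]
grip_width: 0.0853
gripper_force: 0.0
```

play_rows:
  commands:
    - [[-1, -0.19, -0.98, 0, 0], [-1, -0.19, -0.98, 0, 0], [-1, -0.19, -0.98, 0, 0], [-1, -0.19, -0.98, 0, 0], [-1, -0.19, -0.98, 0, 0], [-1, -0.19, -0.98, 0, 0]]

```text
clock: 3.07
tcp_pos: [0.48, -0.2057, 0.2073]
orientation: [0.463, 3.106, -0.005]
contact_force: [-0.2, -0.8, 1.1]
grip_width: 0.0853
gripper_force: 0.0
```

```bash
python3 - <<'E'
from h import *
s=get_obs(); print(s["clock"],s["tcp_pos"],s["orientation"],np.round(s["joints"],2)); print(tool((.461,-.2727,.10))[0],tool((.461,-.2727,.034))[0])
E
```

```text
3.0667 [ 0.47996908 -0.20567017  0.20726235] [ 0.46320625  3.1057115  -0.00546087] [-0.12  0.23  0.47  1.94 -0.12  0.99  1.69]
[-0.00599514 -0.34651282  0.53744188] [-0.00532854 -0.34545175  0.8674395 ]
```

play_rows:
  commands:
    - [[-1, -0.006, -0.346, 0.1, 0], [-1, -0.006, -0.346, 0.3, 0], [-1, -0.006, -0.346, 0.5, 0], [-1, -0.006, -0.346, 0.54, 0], [-1, -0.006, -0.346, 0.54, 0], [-1, -0.006, -0.346, 0.54, 0]]

```text
clock: 3.57
tcp_pos: [0.4631, -0.2641, 0.0981]
orientation: [-0.447, -3.108, -0.001]
contact_force: [-0.3, -0.7, 1.7]
grip_width: 0.0854
gripper_force: 0.0
```

```bash
python3 - <<'E'
from h import *
s=get_obs(); print(s["clock"],s["tcp_pos"],s["orientation"]); print(tool((.461,-.2727,.035))[0])
f=viewer.grab_frame("scene"); save(f,"pre.png",(280,240,440,390),4)
E
```

```text
3.5667 [ 0.46309388 -0.26407934  0.09814838] [-4.47304126e-01 -3.10759488e+00 -5.64896019e-04]
[-0.00274423 -0.04433007  0.3157337 ]
```

View pics/pre.png

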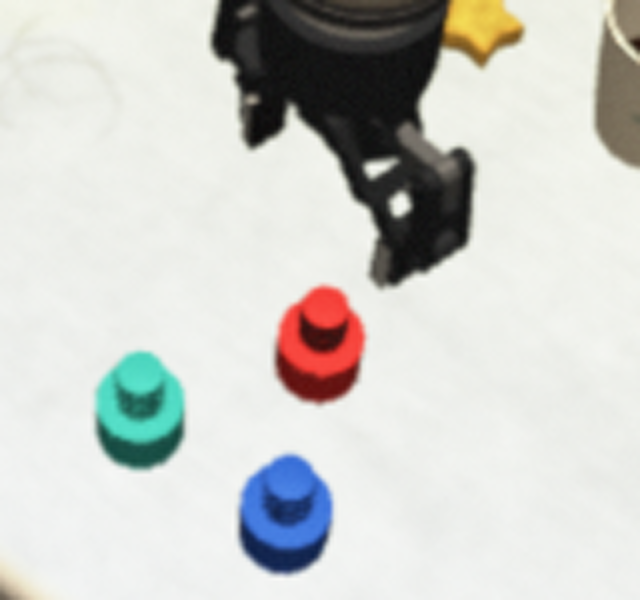

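The fingers stand open above and slightly left of the red cap (crop (325,340)), about 8 mm short in y. I'll correct this and descend.

play_rows:
  commands:
    - [[-1, -0.002, -0.044, 0.06, 0], [-1, -0.002, -0.044, 0.14, 0], [-1, -0.002, -0.044, 0.21, 0], [-1, -0.002, -0.044, 0.26, 0], [-1, -0.002, -0.044, 0.295, 0], [-1, -0.002, -0.044, 0.315, 0], [-1, -0.002, -0.044, 0.315, 0], [-1, -0.002, -0.044, 0.315, 0]]

```text
clock: 4.28
tcp_pos: [0.4618, -0.2732, 0.0361]
orientation: [0.447, 3.109, -0.0]
contact_force: [-0.2, -1.2, -0.6]
grip_width: 0.0854
gripper_force: 0.0
```

```bash
python3 - <<'E'
from h import *
s=get_obs(); print(s["clock"],s["tcp_pos"],s["contact_force"]); print(tool((.461,-.2727,.035))[0])
f=viewer.grab_frame("scene"); save(f,"pre2.png",(320,280,400,360),7)
E
```

```text
4.2833 [ 0.46181588 -0.27322772  0.03608993] [-0.17801714 -1.24612469 -0.59019448]
[0.00466229 0.00138258 0.00544555]
```

View pics/pre2.png

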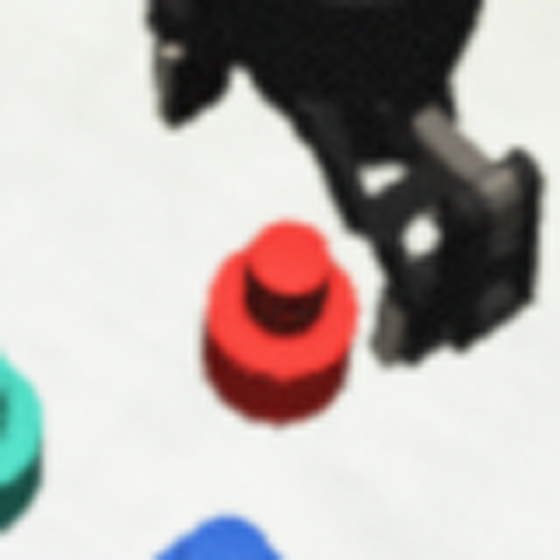

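The knob (crop (288,258)) lies midway between the pads (tips at (175,120) and (390,355)). Closing now.

play_rows:
  commands:
    - [[0.6, 0, 0, 0, 0], [0.6, 0, 0, 0, 0], [1, 0, 0, 0, 0], [1, 0, 0, 0, 0], [1, 0, 0, 0, 0], [1, 0, 0, 0, 0], [1, 0, 0, 0, 0], [1, 0, 0, 0, 0], [1, 0, 0, 0, 0], [1, 0, 0, 0, 0]]
  grip_force: 70

```text
clock: 5.17
tcp_pos: [0.4612, -0.2731, 0.0354]
orientation: [-0.447, -3.109, -0.0]
contact_force: [-0.2, 0.6, -0.3]
grip_width: 0.0
gripper_force: 0.0
```

play_rows:
  commands:
    - [[1, 0, 0, -0.1, 0], [1, 0, 0, -0.25, 0], [1, 0, 0, -0.45, 0], [1, 0, 0, -0.6, 0], [1, 0, 0, -0.6, 0], [1, 0, 0, -0.6, 0], [1, 0, 0, -0.6, 0]]

```text
clock: 5.75
tcp_pos: [0.4609, -0.2727, 0.155]
orientation: [-0.447, -3.109, -0.001]
contact_force: [-0.0, 0.2, 0.0]
grip_width: -0.0001
gripper_force: 0.0
```

```bash
python3 - <<'E'
from h import *
s=get_obs(); print(s["clock"],s["tcp_pos"],s["contact_force"],s["grip_width"]); R=tool((.461,-.2727,.035))[1]; print(R)
print(tool((.53,.079,s["tcp_pos"][2]))[0])
f=viewer.grab_frame("scene"); save(f,"held.png",(300,210,420,320),6)
E
```

```text
5.75 [ 0.46091931 -0.27265184  0.15502446] [-0.01579748  0.17107602  0.00925321] -0.00010139753480752104
[[-9.59505339e-01  2.81690006e-01 -4.93850063e-04]
 [ 2.81689712e-01  9.59505371e-01  5.90098947e-04]
 [ 6.40076765e-04  4.27090608e-04 -9.99999704e-01]]
[1.63867091e-01 1.78435583e+00 8.66969392e-04]
```

View pics/held.png

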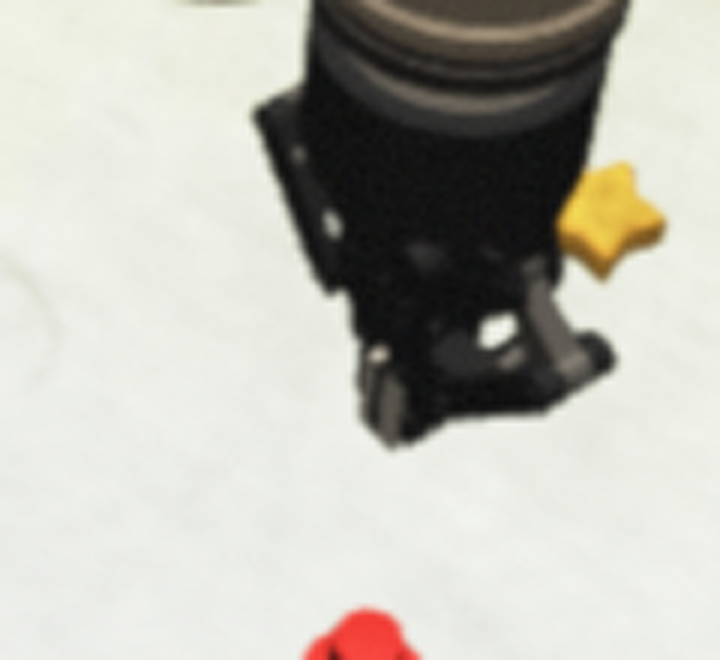

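The fingers shut empty (tip at image (366,284)) and the cap still stands at about (361,316). I'll compare the projected TCP with the seen tip and re-measure the cap.

```bash
python3 - <<'E'
from h import *
s=get_obs(); P=s["tcp_pos"]
F={n:viewer.grab_frame(n) for n in("scene","top")}
for n,b in(("scene",(335,300,385,350)),("top",(395,260,432,298))):
    f=F[n]; c,k=red(f,box=b); print(n,"cap",c,k,fit(f,c,CAP),"tcp proj",proj(f,P))
f,g=F["scene"],F["top"]
def crop(f,a,b,w,h,s):
    im=cv2.resize(f["pixels"][b:b+h,a:a+w,::-1],(w*s,h*s),interpolation=cv2.INTER_CUBIC)
    u,v=proj(f,P); cv2.circle(im,(int((u-a+.5)*s),int((v-b+.5)*s)),3,(0,255,0),-1); return im
cv2.imwrite("pics/two.png",np.hstack([crop(f,320,250,80,90,5),np.clip(crop(g,370,240,80,90,5)*1.8,0,255).astype(np.uint8)]))
E
```

```text
scene cap [359.54845815 325.92951542] 454 [ 0.46082437 -0.27317499] tcp proj (np.float64(364.8466304823442), np.float64(288.0523927935759))
top cap [nan nan] 0 [nan nan] tcp proj (np.float64(424.41734410161524), np.float64(269.9976934303909))h.py:34: RuntimeWarning: Mean of empty slice.
  v,u=np.nonzero(k); return np.array([u.mean(),v.mean()]),len(u)
  ret = ret.dtype.type(ret / rcount)
h.py:23: RuntimeWarning: invalid value encountered in cast
  q=((q-c0)*16+800).astype(np.int32); cv2.fillConvexPoly(m,cv2.convexHull(q),1)
h.py:24: RuntimeWarning: Mean of empty slice.
  v,u=np.nonzero(m); return c0+(np.array([u.mean(),v.mean()])-800)/16
```

View pics/two.png

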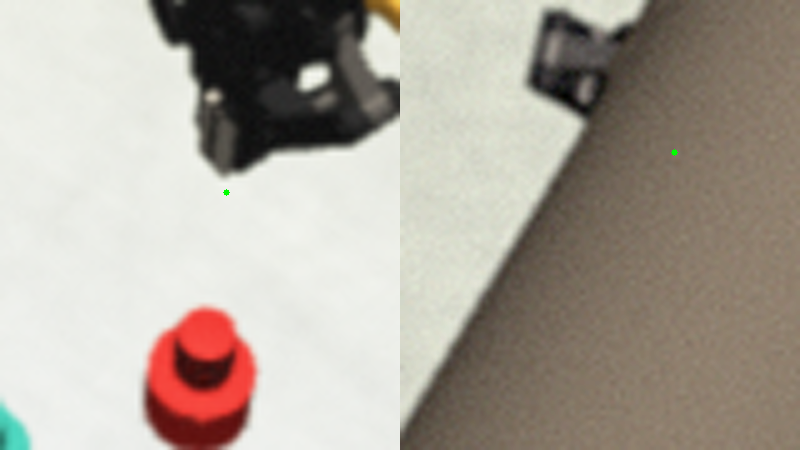

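```bash
python3 - <<'E'
from h import *
f=viewer.grab_frame("scene")
R=tool((0,0,0))[1]
def pts(P,L): return np.array([proj(f,np.array(P)+R@np.array(l)) for l in L])
op=[(sx*.011,sy*w,-.013) for sy in(-1,1) for sx in(-1,1) for w in(.0425,.057)]
print("open tips expected",np.round(pts((.4618,-.2732,.0361),op),1).tolist())
print("seen L 345,297 R 375.7,331")
print("closed exp",np.round(pts(get_obs()["tcp_pos"],[(sx*.011,sy*.012,0) for sy in(-1,1) for sx in(-1,1)]),1).tolist(),"seen 365.4,285")
for ax in np.eye(3)*.01: print("10mm",np.array(proj(f,get_obs()["tcp_pos"]+ax))-proj(f,get_obs()["tcp_pos"]))
print("base",proj(f,(0,0,0)))
E
```

```text
open tips expected [[379.5, 330.8], [384.5, 336.3], [370.7, 336.9], [375.7, 342.5], [351.8, 300.2], [347.3, 295.2], [343.2, 305.7], [338.7, 300.6]]
seen L 345,297 R 375.7,331
closed exp [[374.0, 289.8], [364.4, 295.9], [365.4, 280.7], [355.9, 286.6]] seen 365.4,285
10mm [ 3.12702772 -3.67905719]
10mm [-4.63062095 -2.86691907]
10mm [ 0.47531713 -3.16506794]
base (np.float64(80.71812341394724), np.float64(431.12041599078157))
```

play_rows:
  commands:
    - [[1, 0.17, 0.575, 0, 0], [1, 0.17, 0.575, 0.1, 0], [1, 0.17, 0.575, 0.3, 0], [1, 0.17, 0.575, 0.5, 0], [1, 0.17, 0.575, 0.625, 0], [1, 0.17, 0.575, 0.625, 0], [1, 0.17, 0.575, 0.625, 0]]

```text
clock: 6.53
tcp_pos: [0.4587, -0.1531, 0.0289]
orientation: [-0.447, -3.103, 0.001]
contact_force: [0.8, -0.7, -0.0]
grip_width: 0.0
gripper_force: 0.0
```

play_rows:
  commands:
    - [[1, 0, 0, 0.03, 0], [1, 0, 0, 0.06, 0], [1, 0, 0, 0.09, 0], [1, 0, 0, 0.11, 0], [1, 0, 0, 0.12, 0], [1, 0, 0, 0.12, 0], [1, 0, 0, 0.12, 0]]

```text
clock: 7.12
tcp_pos: [0.4612, -0.1533, 0.0067]
orientation: [0.448, 3.109, 0.0]
contact_force: [-0.2, -0.5, -1.0]
grip_width: -0.0002
gripper_force: 0.0
```

```bash
python3 - <<'E'
from h import *
s=get_obs(); P=s["tcp_pos"]; R=tool(P)[1]; print(s["clock"],P,s["contact_force"],np.round(s["joints"],3))
ims=[]
for n,k in(("scene",1),("top",1.8)):
    f=viewer.grab_frame(n); u,v=proj(f,P); a,b=int(u)-40,int(v)-50
    im=np.clip(cv2.resize(f["pixels"][b:b+80,a:a+80,::-1],(400,400),interpolation=cv2.INTER_CUBIC)*float(k),0,255).astype(np.uint8)
    for l in((0,0,0),(.011,0,0),(-.011,0,0)):
        u,v=proj(f,P+R@np.array(l)); cv2.circle(im,(int((u-a+.5)*5),int((v-b+.5)*5)),2,(0,255,0),-1)
    ims.append(im)
cv2.imwrite("pics/touch.png",np.hstack(ims))
E
```

```text
7.1167 [ 0.46120007 -0.15328957  0.00670908] [-0.24947039 -0.49065288 -1.03019177] [-0.081  0.499  0.338  2.166 -0.324  0.523  1.786]
```

View pics/touch.png

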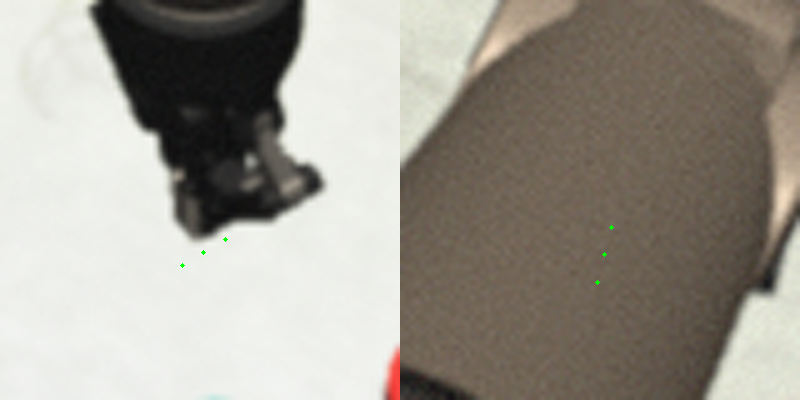

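play_rows:
  commands:
    - [[1, 0, 0, 0.01, 0], [1, 0, 0, 0.02, 0], [1, 0, 0, 0.03, 0], [1, 0, 0, 0.03, 0], [1, 0, 0, 0.03, 0]]

```text
clock: 7.63
tcp_pos: [0.4609, -0.1531, 0.0003]
orientation: [-0.447, -3.109, -0.0]
contact_force: [-0.0, -0.3, -0.5]
grip_width: -0.0005
gripper_force: 0.0
```

play_rows:
  commands:
    - [[1, 0, 0, 0.01, 0], [1, 0, 0, 0.01, 0], [1, 0, 0, 0.015, 0], [1, 0, 0, 0.015, 0]]

```text
clock: 7.97
tcp_pos: [0.461, -0.1532, -0.0027]
orientation: [-0.447, -3.109, -0.0]
contact_force: [-0.3, -0.4, -1.0]
grip_width: -0.0003
gripper_force: 0.0
```

play_rows:
  commands:
    - [[1, 0, 0, 0.01, 0], [1, 0, 0, 0.02, 0], [1, 0, 0, 0.03, 0], [1, 0, 0, 0.03, 0]]

```text
clock: 8.3
tcp_pos: [0.4608, -0.1531, -0.0089]
orientation: [-0.447, -3.109, -0.0]
contact_force: [0.4, -0.2, -0.3]
grip_width: -0.0002
gripper_force: 0.0
```

play_rows:
  commands:
    - [[1, 0, 0, 0.01, 0], [1, 0, 0, 0.02, 0], [1, 0, 0, 0.02, 0]]

```text
clock: 8.55
tcp_pos: [0.4609, -0.1532, -0.0129]
orientation: [-0.447, -3.109, -0.0]
contact_force: [0.6, 0.9, -0.8]
grip_width: 0.0002
gripper_force: 0.0
```

play_rows:
  commands:
    - [[1, 0, 0, 0.01, 0], [1, 0, 0, 0.02, 0], [1, 0, 0, 0.02, 0]]

```text
clock: 8.8
tcp_pos: [0.4608, -0.1531, -0.0169]
orientation: [-0.447, -3.109, -0.0]
contact_force: [0.1, -0.1, -0.6]
grip_width: 0.0003
gripper_force: 0.0
```

play_rows:
  commands:
    - [[1, 0, 0, 0.01, 0], [1, 0, 0, 0.02, 0], [1, 0, 0, 0.02, 0]]

```text
clock: 9.05
tcp_pos: [0.4609, -0.1531, -0.0208]
orientation: [-0.447, -3.109, -0.0]
contact_force: [-0.1, 0.2, 0.1]
grip_width: 0.0003
gripper_force: 0.0
```

play_rows:
  commands:
    - [[1, 0, 0, 0.01, 0], [1, 0, 0, 0.015, 0], [1, 0, 0, 0.015, 0]]

```text
clock: 9.3
tcp_pos: [0.4609, -0.1531, -0.0238]
orientation: [-0.447, -3.109, -0.0]
contact_force: [0.3, 0.3, -0.4]
grip_width: -0.0005
gripper_force: 0.0
```

play_rows:
  commands:
    - [[1, 0, 0, 0.01, 0], [1, 0, 0, 0.015, 0], [1, 0, 0, 0.015, 0]]

```text
clock: 9.55
tcp_pos: [0.4613, -0.1532, -0.0248]
orientation: [0.448, 3.109, 0.002]
contact_force: [-6.6, 2.6, 27.6]
grip_width: -0.0001
gripper_force: 13.9
```

```bash
python3 - <<'E'
from h import *
s=get_obs(); P=s["tcp_pos"]; R=tool(P)[1]; print(s["clock"],P,s["contact_force"],np.round(s["joints"],3))
f=viewer.grab_frame("scene"); u,v=proj(f,P); a,b=int(u)-40,int(v)-70
im=cv2.resize(f["pixels"][b:b+80,a:a+80,::-1],(640,640),interpolation=cv2.INTER_CUBIC)[:600]
for l in((0,0,0),(.011,0,0),(-.011,0,0)):
        q=P+R@np.array(l); u,v=proj(f,q); cv2.circle(im,(int((u-a+.5)*8),int((v-b+.5)*8)),2,(0,255,0),-1)
        q[2]=0; u,v=proj(f,q); cv2.circle(im,(int((u-a+.5)*8),int((v-b+.5)*8)),2,(0,0,255),-1)
print(a,b)
cv2.imwrite("pics/touch2.png",im)
E
```

```text
9.55 [ 0.46126732 -0.15322337 -0.02483588] [-6.64058411  2.59031951 27.6170218 ] [-0.044  0.559  0.294  2.172 -0.36   0.456  1.818]
272 235
```

View pics/touch2.png

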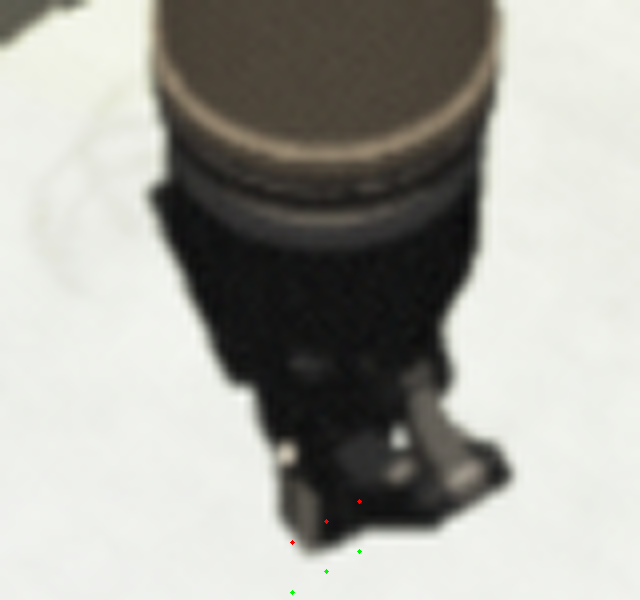

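Contact came at a reported z of -0.0245, so the real fingertips sit about 24.5 mm higher than reported, with no lateral error. The red dots at z=0 match the tip at (300,545). I'll return to the cap with this correction.

play_rows:
  commands:
    - [[0, 0, 0, -0.2, 0], [-1, 0, 0, -0.45, 0], [-1, -0.17, -0.575, -0.6, 0], [-1, -0.17, -0.575, -0.6, 0], [-1, -0.17, -0.575, -0.6, 0], [-1, -0.17, -0.575, -0.6, 0], [-1, -0.17, -0.575, -0.6, 0], [-1, -0.17, -0.575, -0.6, 0]]

```text
clock: 10.27
tcp_pos: [0.4609, -0.2726, 0.0931]
orientation: [-0.448, -3.109, -0.001]
contact_force: [0.7, 0.2, -1.8]
grip_width: 0.0855
gripper_force: 0.0
```

```bash
python3 - <<'E'
from h import *
s=get_obs(); print(s["clock"],s["tcp_pos"],s["contact_force"],s["grip_width"]); print(tool((.461,-.2727,.0105))[0])
f=viewer.grab_frame("scene"); c,k=red(f,box=(335,300,385,350)); print(c,k)
E
```

```text
10.2667 [ 0.46092826 -0.27259387  0.09308891] [ 0.7148049   0.22813823 -1.7777952 ] 0.08545806666439529
[-0.00082066 -0.00066282  0.4129437 ]
[359.60176991 326.01769912] 452
```

play_rows:
  commands:
    - [[-1, 0, 0, 0.1, 0], [-1, 0, 0, 0.22, 0], [-1, 0, 0, 0.32, 0], [-1, 0, 0, 0.37, 0], [-1, 0, 0, 0.4, 0], [-1, 0, 0, 0.41, 0], [-1, 0, 0, 0.41, 0], [-1, 0, 0, 0.41, 0]]

```text
clock: 10.98
tcp_pos: [0.4619, -0.2732, 0.0122]
orientation: [0.447, 3.109, -0.0]
contact_force: [1.1, -0.4, -0.9]
grip_width: 0.0856
gripper_force: 0.0
```

play_rows:
  commands:
    - [[0.3, 0, 0, 0, 0], [0.3, 0, 0, 0, 0], [0.3, 0, 0, 0, 0], [1, 0, 0, 0, 0], [1, 0, 0, 0, 0], [1, 0, 0, 0, 0], [1, 0, 0, 0, 0], [1, 0, 0, 0, 0], [1, 0, 0, 0, 0], [1, 0, 0, 0, 0]]
  grip_force: 70

```text
clock: 11.82
tcp_pos: [0.4615, -0.2733, 0.0119]
orientation: [0.448, 3.109, -0.0]
contact_force: [-1.0, -0.0, 5.3]
grip_width: 0.0218
gripper_force: 68.5
```

play_rows:
  commands:
    - [[1, 0, 0, -0.1, 0], [1, 0, 0, -0.25, 0], [1, 0, 0, -0.42, 0], [1, 0, 0.1, -0.6, 0], [1, 0.02, 0.3, -0.65, 0], [1, 0.04, 0.45, -0.65, 0], [1, 0.06, 0.6, -0.65, 0], [1, 0.08, 0.75, -0.65, 0], [1, 0.08, 0.9, -0.65, 0], [1, 0.08, 0.9, -0.65, 0]]

```text
clock: 12.65
tcp_pos: [0.4982, -0.089, 0.1412]
orientation: [-0.434, -3.111, -0.004]
contact_force: [0.7, 0.9, -0.3]
grip_width: 0.0219
gripper_force: 68.8
```

play_rows:
  commands:
    - [[1, 0.02, 0.15, 0, 0], [1, 0.04, 0.3, 0, 0], [1, 0.06, 0.45, 0, 0], [1, 0.07, 0.6, 0, 0], [1, 0.08, 0.75, 0, 0], [1, 0.085, 0.86, 0, 0], [1, 0.085, 0.88, 0, 0], [1, 0.085, 0.88, 0, 0], [1, 0.085, 0.88, 0, 0]]

```text
clock: 13.4
tcp_pos: [0.5296, 0.0767, 0.1412]
orientation: [-0.448, -3.109, 0.001]
contact_force: [0.2, -0.9, 0.5]
grip_width: 0.0216
gripper_force: 68.8
```

```bash
python3 - <<'E'
from h import *
s=get_obs(); P=s["tcp_pos"]; print(s["clock"],P,s["contact_force"],s["grip_width"],s["orientation"]); print(tool((.530,.079,P[2]))[0])
cz=P[2]-.0119
f=viewer.grab_frame("scene"); u,v=proj(f,(*P[:2],cz)); a,b=int(u)-40,int(v)-40
im=cv2.resize(f["pixels"][b:b+75,a:a+80,::-1],(640,600),interpolation=cv2.INTER_CUBIC)
for rad,z in((.022,cz),(.022,cz+.032)):
    for q in circ(P[:2],rad,z):
        u,v=proj(f,q); cv2.circle(im,(int((u-a+.5)*8),int((v-b+.5)*8)),1,(0,255,0),-1)
for q in circ((.530,.079),.024,.06)+circ((.530,.079),.032,.056):
        u,v=proj(f,q); cv2.circle(im,(int((u-a+.5)*8),int((v-b+.5)*8)),1,(255,0,255),-1)
cv2.imwrite("pics/hover.png",im)
E
```

```text
13.4 [0.52960755 0.07670081 0.14119062] [ 0.224352   -0.89549985  0.45832135] 0.021624456216634266 [-4.47980536e-01 -3.10884786e+00  1.47017723e-03]
[ 1.36327311e-03  1.15822578e-02 -1.11054306e-05]
```

View pics/hover.png

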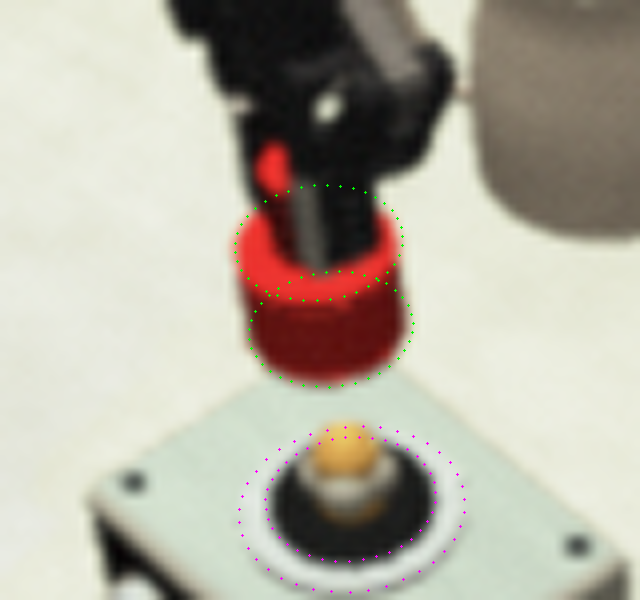

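Hover: the cap (330,330) matches its predicted outline to within about 1 mm, and the ring (350,500) does too. I'll shift slightly and lower to just above the balls.

play_rows:
  commands:
    - [[1, -0.0016, 0.009, 0, 0], [1, -0.0016, 0.009, 0.04, 0], [1, -0.0016, 0.009, 0.08, 0], [1, -0.0016, 0.009, 0.12, 0], [1, -0.0016, 0.009, 0.15, 0], [1, -0.0016, 0.009, 0.18, 0], [1, -0.0016, 0.009, 0.2, 0], [1, -0.0016, 0.009, 0.215, 0], [1, -0.0016, 0.009, 0.23, 0], [1, -0.0016, 0.009, 0.24, 0], [1, -0.0016, 0.009, 0.24, 0], [1, -0.0016, 0.009, 0.24, 0]]

```text
clock: 14.45
tcp_pos: [0.5309, 0.0794, 0.0936]
orientation: [0.447, 3.109, 0.0]
contact_force: [0.4, 0.2, 0.3]
grip_width: 0.0216
gripper_force: 68.8
```

play_rows:
  commands:
    - [[1, 0, 0, 0.005, 0], [1, 0, 0, 0.01, 0], [1, 0, 0, 0.015, 0], [1, 0, 0, 0.02, 0], [1, 0, 0, 0.02, 0], [1, 0, 0, 0.02, 0]]

```text
clock: 14.95
tcp_pos: [0.5308, 0.0794, 0.0894]
orientation: [-0.447, -3.109, 0.0]
contact_force: [0.9, 0.5, -0.9]
grip_width: 0.0217
gripper_force: 68.8
```

play_rows:
  commands:
    - [[1, 0, 0, 0.005, 0], [1, 0, 0, 0.01, 0], [1, 0, 0, 0.01, 0], [1, 0, 0, 0.01, 0]]

```text
clock: 15.28
tcp_pos: [0.531, 0.0793, 0.0875]
orientation: [0.447, 3.109, 0.0]
contact_force: [-0.6, 0.5, -0.7]
grip_width: 0.0214
gripper_force: 68.9
```

play_rows:
  commands:
    - [[1, 0, 0, 0.0025, 0], [1, 0, 0, 0.005, 0], [1, 0, 0, 0.005, 0]]

```text
clock: 15.53
tcp_pos: [0.5313, 0.0793, 0.0867]
orientation: [0.447, 3.109, 0.0]
contact_force: [1.2, -0.5, 0.6]
grip_width: 0.0217
gripper_force: 69.0
```

play_rows:
  commands:
    - [[1, 0, 0, 0.0025, 0], [1, 0, 0, 0.005, 0], [1, 0, 0, 0.005, 0]]

```text
clock: 15.78
tcp_pos: [0.5316, 0.0793, 0.0861]
orientation: [0.448, 3.108, 0.001]
contact_force: [1.3, -0.2, 5.3]
grip_width: 0.0219
gripper_force: 69.5
```

The cap is resting on the balls at about 5 N. I'll pause here.

play_rows:
  commands:
    - [[1, 0, 0, 0, 0], [1, 0, 0, 0, 0], [1, 0, 0, 0, 0], [1, 0, 0, 0, 0], [1, 0, 0, 0, 0], [1, 0, 0, 0, 0], [1, 0, 0, 0, 0], [1, 0, 0, 0, 0], [1, 0, 0, 0, 0], [1, 0, 0, 0, 0]]

```text
clock: 16.62
tcp_pos: [0.5316, 0.0794, 0.0861]
orientation: [0.447, 3.108, 0.001]
contact_force: [0.9, -0.5, 6.1]
grip_width: 0.0218
gripper_force: 69.5
```

Now pressing, 2 mm per call.

play_rows:
  commands:
    - [[1, 0, 0, 0.005, 0], [1, 0, 0, 0.01, 0], [1, 0, 0, 0.01, 0]]

```text
clock: 16.87
tcp_pos: [0.5319, 0.0794, 0.0844]
orientation: [0.448, 3.108, 0.001]
contact_force: [0.8, -0.5, 6.3]
grip_width: 0.0217
gripper_force: 69.7
```

play_rows:
  commands:
    - [[1, 0, 0, 0.005, 0], [1, 0, 0, 0.01, 0], [1, 0, 0, 0.01, 0]]

```text
clock: 17.12
tcp_pos: [0.5316, 0.0794, 0.082]
orientation: [0.448, 3.108, 0.001]
contact_force: [1.4, -0.3, 4.0]
grip_width: 0.0218
gripper_force: 69.4
```

play_rows:
  commands:
    - [[1, 0, 0, 0.005, 0], [1, 0, 0, 0.01, 0], [1, 0, 0, 0.01, 0]]

```text
clock: 17.37
tcp_pos: [0.5311, 0.0793, 0.0792]
orientation: [0.447, 3.109, 0.0]
contact_force: [4.0, -0.6, -1.2]
grip_width: 0.022
gripper_force: 69.1
```

play_rows:
  commands:
    - [[1, 0, 0, 0.005, 0], [1, 0, 0, 0.01, 0], [1, 0, 0, 0.015, 0], [1, 0, 0, 0.02, 0], [1, 0, 0, 0.02, 0]]

```text
clock: 17.78
tcp_pos: [0.5306, 0.0793, 0.0747]
orientation: [-0.447, -3.109, 0.001]
contact_force: [4.8, -0.7, -9.1]
grip_width: 0.0219
gripper_force: 68.8
```

play_rows:
  commands:
    - [[1, 0, 0, 0.005, 0], [1, 0, 0, 0.01, 0], [1, 0, 0, 0.01, 0]]

```text
clock: 18.03
tcp_pos: [0.5302, 0.0794, 0.0731]
orientation: [-0.447, -3.108, 0.0]
contact_force: [2.2, -1.0, -3.8]
grip_width: 0.0215
gripper_force: 69.0
```

play_rows:
  commands:
    - [[1, 0, 0, 0.0025, 0], [1, 0, 0, 0.005, 0], [1, 0, 0, 0.005, 0]]

```text
clock: 18.28
tcp_pos: [0.5301, 0.0796, 0.0723]
orientation: [-0.447, -3.108, 0.0]
contact_force: [0.9, -1.0, -1.5]
grip_width: 0.0216
gripper_force: 69.1
```

play_rows:
  commands:
    - [[1, 0, 0, 0.0025, 0], [1, 0, 0, 0.005, 0], [1, 0, 0, 0.005, 0]]

```text
clock: 18.53
tcp_pos: [0.5304, 0.0795, 0.072]
orientation: [-0.447, -3.109, -0.001]
contact_force: [-1.5, -0.1, 5.4]
grip_width: 0.0217
gripper_force: 70.2
```

play_rows:
  commands:
    - [[1, 0, 0, 0.0025, 0], [1, 0, 0, 0.005, 0], [1, 0, 0, 0.005, 0]]

```text
clock: 18.78
tcp_pos: [0.5304, 0.0795, 0.0719]
orientation: [-0.448, -3.108, -0.001]
contact_force: [-5.0, -1.3, 15.9]
grip_width: 0.0219
gripper_force: 71.3
```

Hard stop at a reported z of 0.072, exactly the expected height. One more push to be firm, then hold.

play_rows:
  commands:
    - [[1, 0, 0, 0.0025, 0], [1, 0, 0, 0.004, 0], [1, 0, 0, 0.004, 0], [1, 0, 0, 0.004, 0], [1, 0, 0, 0.004, 0], [1, 0, 0, 0.004, 0], [1, 0, 0, 0.004, 0], [1, 0, 0, 0.004, 0]]

```text
clock: 19.45
tcp_pos: [0.5305, 0.0795, 0.0718]
orientation: [-0.448, -3.109, -0.002]
contact_force: [-7.9, -1.8, 23.6]
grip_width: 0.0217
gripper_force: 72.0
```

```bash
python3 - <<'E'
from h import *
s=get_obs(); print(s["clock"],s["tcp_pos"],s["contact_force"],s["moment"],s["grip_width"])
f=viewer.grab_frame("scene"); c,k=red(f,box=(225,170,280,235)); print("red",c,k,[np.round(sil(f,(.5303,.0788),[(.022,z,z+.032)]),1) for z in(.06,.065)])
E
```

```text
19.45 [0.53049905 0.07945679 0.07183366] [-7.94776911 -1.83391083 23.60250058] [-0.24341834  1.87503756  0.05223035] 0.021730492847749288
red [248.63354037 207.76708075] 322 [array([249.8, 206.9]), array([249.5, 205.3])]
```

```bash
python3 -c "
from bench import r
print(r.hand_in())"
```

```text
the job is handed in; nothing more can be done
None
```

The red cap clicked past the balls and reached the hard stop at the expected height, flush on the seat ring; I handed the job in at about 19.5 s, still holding the knob and pressing down with about 24 N (a first grasp closed empty because the real fingertips sit about 24.5 mm higher than reported, which I corrected for).

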